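# Clamp the stirring vial

## Robot

A 7-joint arm with a two-finger parallel gripper is mounted at the origin on the work surface. World frame = base frame: x ahead of the robot, y to its left, z up, the work surface at z = 0. Lengths are in m, angles in rad, forces in N, time in s.
With the tool pointing down it reaches from about 0.35 to 0.9 m from the base axis. Payload 8.1 kg.
Tool frame: the origin (TCP) lies midway between the tips of the shut fingers; the grasp point (between the pads) lies 19 mm behind it; z points along the fingers, y is the line along which they close (so a half turn about z gives the same grasp; the last joint's range is limited). The gripper opens to 85 mm and grips with 20 to 120 N. Pads are 22 mm wide; open, the fingers measure 114 mm over their backs; the gripper's body (76 mm by 85 mm) begins 54 mm behind the grasp point. The pads swing forward as they close: fully open they stand 13 mm farther back than shut.
Start: joints at [1.004, 0.434, 0.025, 1.573, -0.012, 1.134, -0.075], TCP at [0.28, -0.559, 0.231] pointing down, gripper open.
Joint ranges: [-2.62, 2.62], [-0.44, 2.09], [-1.27, 1.32], [0.08, 2.57], [-1.32, 4.46], [0.12, 2], [-2.74, 2.74]. Speed limits (rad/s): [2.22, 2.22, 3.01, 3.01, 3.14, 3.14, 3.14].

## Interface

Orientations are given as a unit quaternion [w, x, y, z].
In Python, from station import * gives the robot as it stands.
- The arm moves only by the tool arm_command, never from a script. Its argument "series" is a list of rows, each an object with "grip": the finger opening in mm, from 0 to 85.4; "translation": the shift along the tool's x, y, z in mm, a list of three; "roll": the turn about the tool's z in rad. A call has 1 to 5 rows; each row is the pose to reach, as a shift and turn from the pose commanded when the call began, along the tool's axes at that moment; what a row does not reach only later rows make up. A row lasts 1/8 s, in which the tool goes at most 62.5 mm and 10.7 degrees, less where a joint would pass 70% of its speed; a pose out of reach is approached as far as the arm can. A call with a gripper value outside its range is refused whole. The fingers move at their own pace and stop on an object; "squeeze" is the grip in N (left out, the last holds). Time passes only in rows, so rows that repeat a pose let the fingers close. It gives the time, the measured TCP pose, the force, the opening and the grip force at its end, in the units of the state.
- sense(): the state, without advancing time (a new reading comes with each control period).
- camera(name): name is "scene" or "top" or "wrist"; returns a dict with "img" (480x640x3 uint8, red, green, blue), "K" (3x3 intrinsics, pixels), "cam_to_world" (4x4, takes a point from camera to world coordinates); the wrist camera has in their place "T_tool_cam" (4x4, takes a point from camera to tool coordinates, whose origin is the TCP and whose axes are the flange's). Camera axes: x right, y up, looking along -z (the intrinsics and any distortion apply to the point x, -y, -z); pixel columns grow to the right and rows downward; lengths in m; the calibration is good to about 2 mm. A picture is of the moment at which its call begins: read the wrist's pose just before it. There is no depth.
- job_done(): hands the job in; it is judged then, once.
Trained networks look in the newest picture that a camera, given by its name, has taken for a name from the list of things; names that differ only in an ending like _2 or _b are one class to them, and where a whole thing is asked for, a point or a joint stands for the part that bears it (a point fixed in the world has none). Each returns a list of dicts, best first, with "score" (0 to 1); they miss things now and then, are a little off and sometimes report something else, mostly with a low value. They report only what shows in the picture. A call takes as long as a camera call.
- boxes_of(camera, query): "box" ([left, top, width, height] in pixels, round what is visible of it).
- outline_of(camera, query): "mask" (480x640 bool, what is visible of it) and "box" ([left, top, width, height] in pixels, round what is visible of it).
The state is a dict: "time": time; "qpos": joint angles; "joint_vel": joint speeds; "tau": joint torques, N m; "tcp_pos": TCP position; "ee_rot": TCP orientation; "wrist_force": force on the tool from outside, world axes, zero at the start; "ft_torque": the same for the moment, N m; "finger_gap": finger opening in m; "gripper_force": force on a finger pad.
Only numpy, scipy, OpenCV 4.12 (cv2) and the standard library are available. Lean on these libraries where they do the work, as an engineer would, in place of code of your own. Each camera call takes 0.05 s, during which the arm holds its last target. There are 200 camera calls.

## Task

Take the wooden stirring stick from the stand, push it foot first all the way down into the amber glass vial standing in the bar clamp, and let it go. Then pump the clamp's trigger, moving the jaw by the trigger only, until the sprung pad presses the vial upright and firmly home in the V stop, with about 10 N (the pad pressed in about 4 mm) and never 18 N or more, which cracks the glass. The clamp does not lock, so finish still holding the trigger squeezed with that pressure on the vial; leave everything else on the table where it is.

Things in the scene. Friction and masses are not known exactly. Their poses are not given: they have to be found in the camera images.
- clamp: bar clamp on a wooden board 100 x 310 x 12 mm fixed to the table. Origin under the board on the bar's line; +y: clamping direction, from trigger to aluminium V stop; z up. In mm: V stop y 58..107, top z 58; jaw, pad and toothed bar slide along y at x = 0, top z 57, bar reaching back to y = -200; trigger pivot (along x) at y = -115, z = 18; steel cheeks at x = +-29, top z 46
- seat (a point): point on top of the clamp's base board (12 mm above the table) where the centre of the vial's underside stands when the vial is pressed home in the V stop; axes as the clamp
- trigger_bar (a point): centre of the trigger's black round cross bar (16 mm diameter, 60 mm long, along the clamp's x), 124 mm from the pivot, about 141 mm above the table. Can be pinched from above with fingers closing along the clamp's y; it may turn between the pads. Below its middle a stem 14 (x) by 10 mm (y), 44 mm long; nothing else within 40 mm of it above z = 85 mm
- trigger (a joint): angle in rad: 0 released, leaning 0.13 away from the vial; 0.26 full stroke (bar 32 mm along the clamp's +y). Spring return, 1.6 N at the bar released, 2.7 N at full stroke. Pulled to the vial, its pawl takes the jaw along, 1 mm per 2.4 mm at the bar, after up to 15 mm (at the bar) of idle motion to the next tooth (pitch 6 mm); going back it clicks over the teeth and the jaw stays
- jaw (a joint): travel of the jaw in m, 0 = fully open, at most 0.06; the pad's face (not pressed in) is 45 mm minus this travel from a vial seated in the V. Slides with 2.5 N friction and does not lock: when the pad presses on the vial and the trigger is let go, the jaw springs back until at most 2.5 N is left
- pad (a joint): how far the sprung pad is pressed into the jaw, in m: 0 = not touching; 2.5 N per mm, so 0.004 means 10 N on the vial; 12 mm at most
- pad_face (a point): centre of the black rubber pad's face (30 mm wide, 32 mm tall), which comes to bear on the vial, 37 mm above the table; axes as the clamp
- vial: straight thick-walled amber glass vial standing upright on the clamp's board between pad and V stop, loose and 3 to 8 mm short of the V. 28 mm outside diameter, 72 mm tall, round opening of 14 mm, inner floor 6 mm above its underside. Origin at the centre of its underside, z up along its axis
- vial_mouth (a point): centre of the vial's opening, at its rim, 72 mm above its underside
- stick: plain pale wooden stirring stick standing upright in one of the two holes of the stand: shaft 8 mm in diameter and 100 mm long with a tapered foot, on top a round wooden grip 14 mm in diameter and 30 mm long (130 mm in all). Origin at the foot, z up along the stick; about 20 g
- stand: pale wooden block 60 x 150 x 50 mm fixed to the table, with two holes of 11.5 mm diameter, 40 mm deep, on its top at 45 mm either side of the centre along its y axis; origin under its centre. One holds the stick, the other the brush
- jar: closed round glass jar of varnish with a white lid, 72 mm across, 95 mm tall, near the far edge; origin under its centre; bystander
- pot: low round white pot with a black lid, 52 mm across, 40 mm tall, on the robot's side of the clamp; origin under its centre; bystander
- lunchbox: grey plastic box with lid, 94 x 134 x 57 mm, near the far edge; origin under its centre; bystander
- mug: white ceramic mug, 84 mm across, 90 mm tall; origin under its centre; bystander
- flask: steel drinking flask, 76 mm across, 190 mm tall, right of the clamp; origin under its centre; bystander
- tin: flat round aluminium tin, 64 mm across, 22 mm tall, near the right end of the clamp; origin under its centre; bystander
- brush: paint brush standing bristles up in the other hole of the stand: 8 mm dark handle, steel ferrule, grey bristles, 135 mm tall; origin at its lower end; bystander

How it is judged:
On the way, in this order (a step that is already met when the one before it is completed fails the run):
1. the stick stands in the vial, its foot within 8 mm of the vial's inner floor, and the fingers have let go of it (horizontal distance between stick and vial below 0.007 m and z of stick in the frame of vial below 0.014 m and angle between stick's own z axis and vertical below 0.2 rad and contact force between the fingers and stick below 0.05 N), for 0.2 s.
2. the trigger is pulled and the pad bears on the vial with more than 2 N (contact force between pad and vial above 2 N and value of joint trigger above 0.02 rad), for 0.2 s.
At the end, for the whole second after the job is handed in: The stick stands in the vial with its foot within 8 mm of the inner floor; the vial stands upright (within 0.08 rad) on the board within 3 mm of its seat in the V; the robot's fingers still hold the trigger pulled (touching it, angle over 0.02 rad), and the pad presses on the vial with 4 to 16 N (all of step 1 and contact force between pad and vial between 4 and 16 N and horizontal distance between vial and seat below 0.003 m and angle between vial's own z axis and vertical below 0.08 rad and height (world z) of vial below 0.018 m and value of joint trigger above 0.02 rad and contact force between the fingers and trigger above 1 N); the arm keeps its last pose, push and grip.
It fails at once if the glass vial is pressed by the pad with 18 N or more (contact force between pad and vial above 18 N).
It fails at once if the vial tips over (angle between vial's own z axis and vertical above 0.3 rad).
It fails at once if the robot pushes the jaw, its bar or its pad directly (contact force between any of the fingers, the arm and jaw above 1 N or contact force between any of the fingers, the arm and pad above 1 N).
It fails at once if a bystander is shifted by more than 40 mm (distance of any of jar, pot, lunchbox, mug, flask, tin, brush from where it was at the start of the episode above 0.04 m).
It also fails if it takes over 72 s, if anything falls off the work surface, if the arm or the gripper's body presses on something with over 40 N, if the wrist force passes 120 N, or if a joint passes its speed limit or range.

## Working session

There is one attempt and no reset: what is moved stays moved. The work goes in short steps, Python scripts to look and compute and a tool call to move; the robot and the scene stay as the last step left them, time stands still between calls to the robot, and variables do not carry over. Pictures are saved under pics/ and viewed, at most 10 in all, crops included, and the job is handed in when it is done.

Besides the shell and the picture viewer there is one more tool, called as name([rows], argument=value, ...), one row to a line, values as JSON. arm_command: Moves the arm, as the interface text tells. Its arguments: {"type":"object","properties":{"series":{"type":"array","items":{"type":"object","properties":{"grip":{"type":"number"},"translation":{"type":"array","items":{"type":"number"}},"roll":{"type":"number"}}}},"squeeze":{"type":"number"}},"required":["series"]}

```bash
mkdir -p pics; ls
python3 - <<'E'
from station import *
import cv2,numpy as np
s=sense();print(s)
for c in("scene","top"):
    d=camera(c);cv2.imwrite(f"pics/{c}0.png",d["img"][:,:,::-1]);print(c,d["K"],d["cam_to_world"],d.keys())
    for q in("stick","stand","vial","vial_mouth","trigger_bar","clamp","seat","brush","flask"):
        for r in boxes_of(c,q)[:2]:print(q,np.round(r["box"]),round(r["score"],2))
E
```

```text
pics
{'time': 0.0, 'qpos': array([ 1.00440517,  0.43520381,  0.02498755,  1.57410185, -0.0115973 ,
        1.13397779, -0.07509264]), 'joint_vel': array([-0.0011662 ,  0.00012007, -0.00143132, -0.00023037,  0.00202071,
       -0.00058302, -0.00025158]), 'tau': array([-7.25510363e-04, -6.70464921e+01,  1.02441430e+00, -3.16215241e+01,
        1.54373125e-02,  1.22186652e-02,  1.40263421e-05]), 'tcp_pos': array([ 0.27930645, -0.55855957,  0.2305362 ]), 'ee_rot': array([-7.31616071e-04,  9.73240775e-01,  2.29786414e-01, -2.49220621e-04]), 'wrist_force': array([ 0.0887829 , -0.5235153 ,  0.10409944]), 'ft_torque': array([0.00526128, 0.04111429, 0.00821628]), 'gripper_force': 0.0, 'finger_gap': 0.08583578114388893}
scene [[535.04394707   0.         318.60892366]
 [  0.         535.04394707 240.34378714]
 [  0.           0.           1.        ]] [[-0.24596123 -0.66518992  0.70500031  1.31898808]
 [ 0.96924687 -0.17477428  0.17324682  0.15738417]
 [ 0.00797389  0.72593134  0.68772095  0.84832725]
 [ 0.          0.          0.          1.        ]] dict_keys(['img', 'K', 'cam_to_world'])
st
[... 433 characters left out ...]
0.  89.] 0.91
top [[464.03183486   0.         317.12456828]
 [  0.         464.03183486 241.00233752]
 [  0.           0.           1.        ]] [[-0.00449941  0.99770064 -0.0676254   0.50313193]
 [-0.99970921 -0.00288571  0.02394112 -0.02988342]
 [ 0.02369093  0.06771345  0.99742349  1.06432843]
 [ 0.          0.          0.          1.        ]] dict_keys(['img', 'K', 'cam_to_world'])
stick [166. 258.  20.   8.] 0.55
stand [127. 246.  76.  39.] 0.88
vial [271. 248.  14.  16.] 0.68
vial_mouth [274. 246.  12.  17.] 0.44
trigger_bar [349. 262.  24.  28.] 0.94
trigger_bar [298. 255.   6.  12.] 0.18
seat [247. 230. 142.  77.] 0.68
brush [119. 262.  22.   6.] 0.4
flask [465. 170.  71.  53.] 0.68
```

Run:
```python
import cv2,numpy as np
a=cv2.imread("pics/scene0.png")[170:330,220:540];b=cv2.imread("pics/top0.png")[200:320,100:400]
a=cv2.resize(a,(800,400));b=cv2.resize(b,(800,320))[:200+0]if 0 else cv2.resize(b,(500,200))
o=np.zeros((600,800,3),np.uint8);o[:400]=a;o[400:,:500]=b;cv2.imwrite("pics/c0.png",o)
```

```text
(no output)
```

View pics/c0.png

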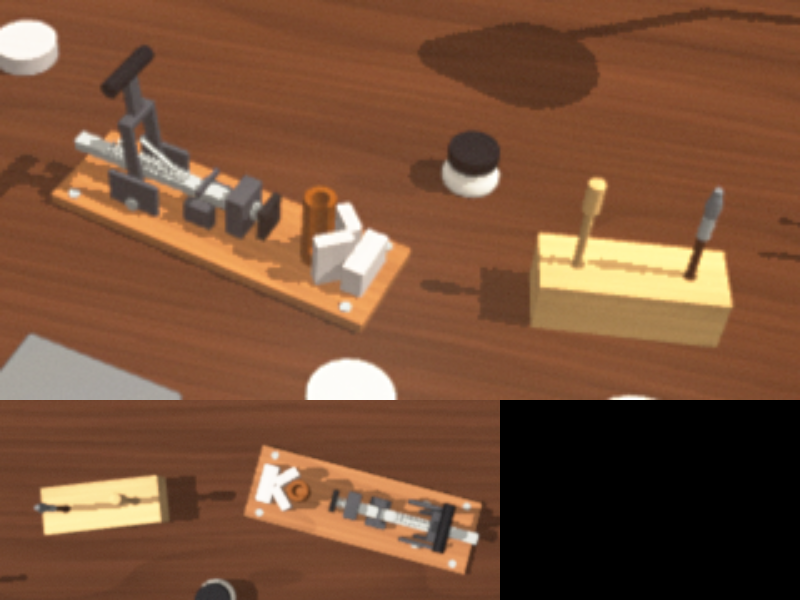

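View pics/top0.png

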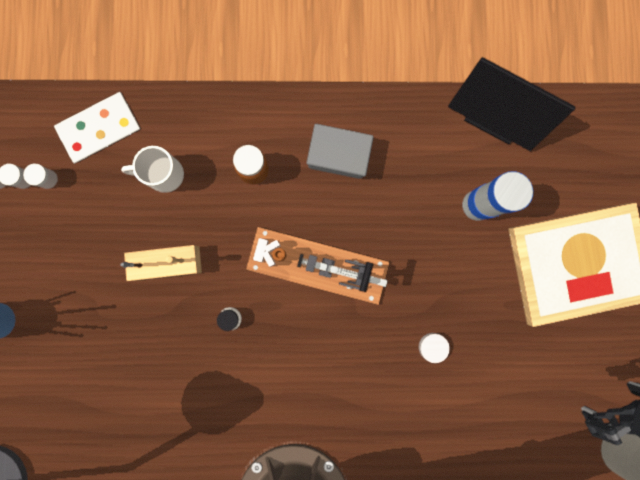

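The crop shows the stick in the near-right stand hole at scene px ≈(459,243) (grip top), the brush in the far-left hole, the vial mouth at ≈(348,247), and the trigger bar at ≈(271,198). In the top view they sit at ≈(172,261), (129,264), (278,255) and (366,277).

```bash
cat > h.py <<'E'
from station import *
import cv2,numpy as np
from scipy.spatial.transform import Rotation as R
def T(d,s=None):
    if "cam_to_world" in d: return d["cam_to_world"]
    M=np.eye(4);q=s["ee_rot"];M[:3,:3]=R.from_quat([q[1],q[2],q[3],q[0]]).as_matrix();M[:3,3]=s["tcp_pos"];return M@d["T_tool_cam"]
def ray(K,M,uv):
    v=np.linalg.inv(K)@[uv[0],uv[1],1];return M[:3,3],M[:3,:3]@[v[0],-v[1],-v[2]]
def onz(K,M,uv,z):
    o,v=ray(K,M,uv);return o+v*(z-o[2])/v[2]
def tri(*rays):
    A=0;b=0
    for o,v in rays:
        v=v/np.linalg.norm(v);P=np.eye(3)-np.outer(v,v);A=A+P;b=b+P@o
    return np.linalg.solve(A,b)
def proj(K,M,p):
    c=np.linalg.inv(M)@[*p,1];w=K@[c[0],-c[1],-c[2]];return w[:2]/w[2]
E
python3 - <<'E'
from h import *
np.set_printoptions(precision=4,suppress=True)
S=camera("scene");P=camera("top");KS,MS=S["K"],T(S);KP,MP=P["K"],T(P)
print("stick top scene@.14",onz(KS,MS,(458.8,243.5),.14),"base@.05",onz(KS,MS,(452,276),.05))
print("brush base",onz(KS,MS,(220+690/2.5,170+276/2.5),.05))
m=outline_of("top","stand")[0]["mask"];print("stand",cv2.minAreaRect(np.argwhere(m)[:,::-1].astype(np.float32)))
for u in((200,246),(203,272),(127,280),(123,249)):print(onz(KP,MP,u,.05))
print("vial mouth",onz(KS,MS,(347.5,247.5),.084),onz(KP,MP,(278.5,254.5),.084))
for q in("trigger_bar",):
    for c,K,M in(("scene",KS,MS),("top",KP,MP)):
        b=outline_of(c,q)[0]["mask"];print(q,c,cv2.minAreaRect(np.argwhere(b)[:,::-1].astype(np.float32)),np.argwhere(b).mean(0)[::-1])
# board corners in top
c=[onz(KP,MP,u,.012) for u in((259,228),(248,267),(380,303),(388,261))];print(np.array(c))
c=[onz(KS,MS,(220+a/2.5,170+b/2.5),.012) for a,b in((55,193),(115,133),(408,250),(360,327))];print(np.array(c))
a=cv2.resize(P["img"][215:315,235:400],(792,480),interpolation=2)[:,:,::-1];cv2.imwrite("pics/c1.png",a)
E
```

```text
stick top scene@.14 [0.533  0.2413 0.14  ] base@.05 [0.5338 0.2444 0.05  ]
brush base [0.5236 0.3314 0.05  ]
stand ((162.9698028564453, 263.38018798828125), (29.90495491027832, 75.23200988769531), 84.61068725585938)
[0.5617 0.2009 0.05  ]
[0.5052 0.1937 0.05  ]
[0.4887 0.3566 0.05  ]
[0.5557 0.3667 0.05  ]
vial mouth [0.5411 0.0274 0.084 ] [0.5413 0.0282 0.084 ]
trigger_bar scene ((273.8846130371094, 215.42308044433594), (50.990196228027344, 21.57277488708496), 78.69007110595703) [274.1198 215.4646]
trigger_bar top ((360.75, 275.2500305175781), (20.55480194091797, 29.725406646728516), 18.434947967529297) [362.75  276.574]
[[ 0.6045  0.0768  0.012 ]
 [ 0.5161  0.1012  0.012 ]
 [ 0.4336 -0.1967  0.012 ]
 [ 0.5284 -0.2162  0.012 ]]
[[ 0.5269 -0.2137  0.012 ]
 [ 0.4363 -0.1873  0.012 ]
 [ 0.5162  0.1038  0.012 ]
 [ 0.6114  0.0799  0.012 ]]
```

View pics/c1.png

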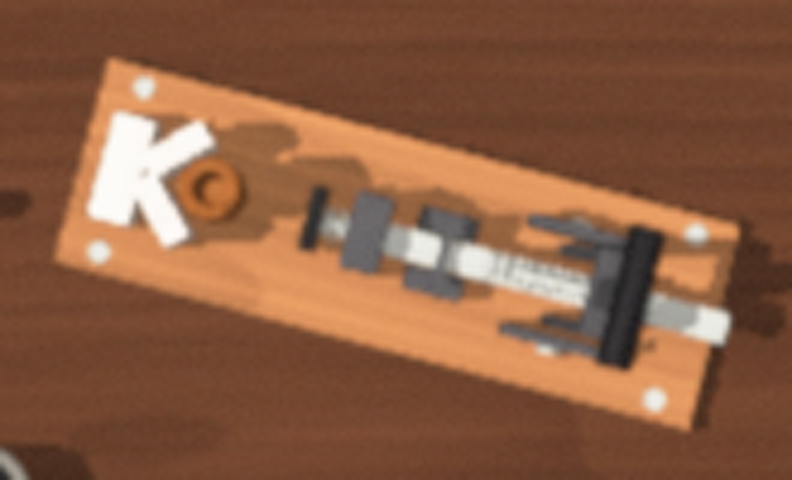

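The clamp crop shows the vial mouth at ≈(279,254), seated short of the V stop on the left. The black trigger bar is centred at ≈(367,277) in the full top image. I'll set out toward the stick.

arm_command([
  {"grip":60,"translation":[40,-40,-20],"roll":0.15},
  {"grip":60,"translation":[80,-80,-40],"roll":0.3},
  {"grip":60,"translation":[120,-120,-50],"roll":0.45},
  {"grip":60,"translation":[160,-160,-50],"roll":0.6},
  {"grip":60,"translation":[200,-200,-50],"roll":0.73},
], squeeze=30)

```text
time: 1.88
tcp_pos: [0.3695, -0.2889, 0.2817]
ee_rot: [0.0, 0.991, -0.135, 0.001]
wrist_force: [1.2, -0.9, -0.2]
finger_gap: 0.0598
gripper_force: 0.0
```

```bash
cat >> h.py <<'E'
def go(p,yaw=None,pr=True):
    s=sense();q=s["ee_rot"];Rm=R.from_quat([q[1],q[2],q[3],q[0]]).as_matrix()
    print("t",round(s["time"],2),"tcp",s["tcp_pos"].round(4),"shift mm",(Rm.T@(np.array(p)-s["tcp_pos"])*1e3).round(1),"tooly",Rm[:,1].round(3),"toolz",Rm[:,2].round(3),"gap",round(s["finger_gap"],4),"F",s["wrist_force"].round(2))
    a=np.arctan2(-.965,-.262)-np.arctan2(Rm[1,1],Rm[0,1]);print("roll",round(-((a+np.pi)%(2*np.pi)-np.pi),3))
E
python3 -c "
from h import *
go([.533,.242,.21])"
```

```text
t 1.88 tcp [ 0.3695 -0.2889  0.2817] shift mm [  15.4 -555.4   71.6] tooly [-0.268 -0.964  0.   ] toolz [ 0.001 -0.001 -1.   ] gap 0.0598 F [ 1.16 -0.94 -0.24]
roll -0.006
```

arm_command([
  {"translation":[3,-60,0]},
  {"translation":[6,-120,0]},
  {"translation":[9,-180,0]},
  {"translation":[12,-240,0]},
  {"translation":[15,-300,0]},
])

```text
invalid input
```

arm_command([
  {"translation":[0,-60,0]},
  {"translation":[0,-120,10]},
  {"translation":[0,-180,20]},
  {"translation":[0,-255,40]},
  {"translation":[0,-255,60]},
])

```text
invalid input
```

```bash
python3 -c "
from h import *
s=sense();d=camera('wrist');W,K=T(d,s),d['K']
go([.533,.242,.21])
for r in boxes_of('wrist','stick')[:3]: print(r['box'],r['score'])
print(K,W)
for z in(.14,.05):print(proj(K,W,[.533,.242,z]))
cv2.imwrite('pics/w1.png',d['img'][:,:,::-1])"
```

```text
t 1.93 tcp [ 0.3723 -0.2813  0.2816] shift mm [  13.1 -547.    73.6] tooly [-0.27  -0.963 -0.004] toolz [ 0.002  0.003 -1.   ] gap 0.0599 F [ 1.75  8.12 -0.82]
roll -0.009
[[349.1447915    0.         315.96141767]
 [  0.         349.1447915  246.44684657]
 [  0.           0.           1.        ]] [[-2.67704146e-01  9.20838507e-01  2.83532950e-01  4.42390017e-01]
 [-9.63501119e-01 -2.55762241e-01 -7.90649709e-02 -3.09023326e-01]
 [-2.89047220e-04 -2.94350335e-01  9.55697545e-01  4.24805462e-01]
 [ 0.00000000e+00  0.00000000e+00  0.00000000e+00  1.00000000e+00]]
[-352.18638995  214.74328558]
[-199.34953438  197.39981865]
```

View pics/w1.png

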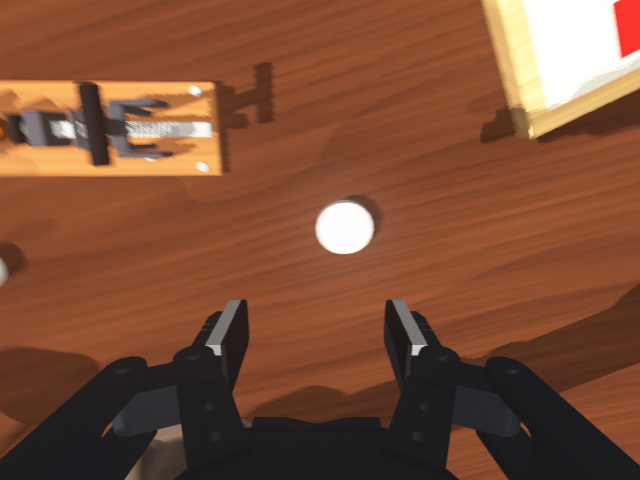

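The wrist view shows the clamp at upper left (trigger bar ≈(95,125)) and the tin ≈(345,227). The arm hasn't moved because each row apparently needs all three fields.

arm_command([
  {"grip":60,"roll":0,"translation":[3,-60,0]},
  {"grip":60,"roll":0,"translation":[6,-120,0]},
  {"grip":60,"roll":0,"translation":[9,-180,0]},
  {"grip":60,"roll":0,"translation":[12,-240,0]},
  {"grip":60,"roll":0,"translation":[14,-300,0]},
])

```text
time: 2.6
tcp_pos: [0.4621, -0.0036, 0.2816]
ee_rot: [0.0, 0.991, -0.133, 0.001]
wrist_force: [0.5, -0.3, 0.6]
finger_gap: 0.0601
gripper_force: 0.0
```

arm_command([
  {"grip":60,"roll":0,"translation":[0,-60,0]},
  {"grip":60,"roll":0,"translation":[0,-120,10]},
  {"grip":60,"roll":0,"translation":[0,-180,20]},
  {"grip":60,"roll":0,"translation":[0,-240,40]},
  {"grip":60,"roll":0,"translation":[0,-245,60]},
])

```text
time: 3.22
tcp_pos: [0.5259, 0.2365, 0.2205]
ee_rot: [-0.001, 0.992, -0.13, -0.0]
wrist_force: [-0.5, -0.2, -0.2]
finger_gap: 0.0604
gripper_force: 0.0
```

```bash
python3 -c "
from h import *
import time
for i in range(2): d=camera('wrist')
s=sense();d=camera('wrist');W,K=T(d,s),d['K']
go([.533,.242,.106])
for r in boxes_of('wrist','stick')[:3]: print(r['box'],r['score'])
for z in(.14,.05):print(proj(K,W,[.533,.242,z]))
cv2.imwrite('pics/w2.png',d['img'][:,:,::-1])"
```

```text
t 3.38 tcp [0.5256 0.2308 0.2203] shift mm [  4.4 -13.  114.3] tooly [-0.262 -0.965  0.002] toolz [-0.002 -0.001 -1.   ] gap 0.06 F [-0.23 -1.27 -0.3 ]
roll -0.0
[288.4, 212.8, 23.0, 43.9] 0.66
[298.20019383 248.96237197]
[302.80916344 218.82924611]
```

View pics/w2.png

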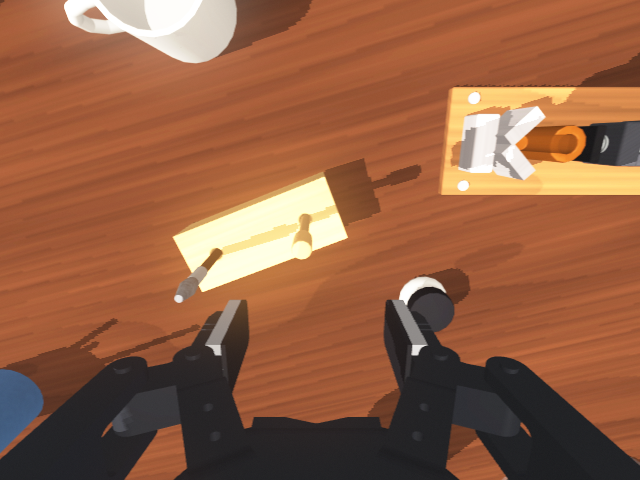

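The wrist view shows the stick's top at ≈(301,251), a few px from my prediction, with the brush well clear at ≈(180,297) and the vial mouth at ≈(571,143). I'm descending and grasping.

arm_command([
  {"grip":60,"roll":0,"translation":[4,-11,20]},
  {"grip":60,"roll":0,"translation":[4,-11,60]},
  {"grip":60,"roll":0,"translation":[4,-11,95]},
  {"grip":60,"roll":0,"translation":[4,-11,114]},
  {"grip":60,"roll":0,"translation":[4,-11,114]},
])

```text
time: 4.05
tcp_pos: [0.5322, 0.24, 0.1059]
ee_rot: [0.001, 0.991, -0.133, -0.001]
wrist_force: [0.1, -0.6, 1.0]
finger_gap: 0.0601
gripper_force: 0.0
```

arm_command([
  {"grip":5,"roll":0,"translation":[0,0,0]},
  {"grip":5,"roll":0,"translation":[0,0,0]},
  {"grip":5,"roll":0,"translation":[0,0,0]},
  {"grip":5,"roll":0,"translation":[0,0,0]},
  {"grip":5,"roll":0,"translation":[0,0,0]},
])

```text
time: 4.68
tcp_pos: [0.5333, 0.2411, 0.1082]
ee_rot: [-0.0, 0.991, -0.133, 0.001]
wrist_force: [0.2, -1.3, 7.4]
finger_gap: 0.0131
gripper_force: 29.2
```

arm_command([
  {"grip":5,"roll":0,"translation":[0,0,-20]},
  {"grip":5,"roll":0,"translation":[0,0,-50]},
  {"grip":5,"roll":0,"translation":[0,0,-85]},
  {"grip":5,"roll":0,"translation":[0,0,-115]},
  {"grip":5,"roll":0,"translation":[0,0,-115]},
])

```text
time: 5.3
tcp_pos: [0.5338, 0.2419, 0.2249]
ee_rot: [-0.001, 0.991, -0.133, 0.002]
wrist_force: [1.1, 0.5, 0.4]
finger_gap: 0.0126
gripper_force: 29.4
```

```bash
python3 -c "
from h import *
for i in range(3): d=camera('wrist')
s=sense();d=camera('wrist');W,K=T(d,s),d['K']
go([.541,.028,.221])
for q in('stick','vial','vial_mouth'):
  for r in boxes_of('wrist',q)[:2]: print(q,r['box'],r['score'])
print(proj(K,W,[.5412,.0280,.084]))
cv2.imwrite('pics/w3.png',d['img'][:,:,::-1])"
```

```text
t 5.5 tcp [0.5321 0.2406 0.2212] shift mm [ 64.5 202.8   0.4] tooly [-0.263 -0.965  0.001] toolz [-0.002 -0.001 -1.   ] gap 0.0127 F [-0.05  0.43 -0.16]
roll -0.001
vial [525.8, 131.7, 69.2, 33.1] 0.59
vial_mouth [522.8, 131.9, 71.0, 38.3] 0.82
[577.24211404 153.33848817]
```

View pics/w3.png

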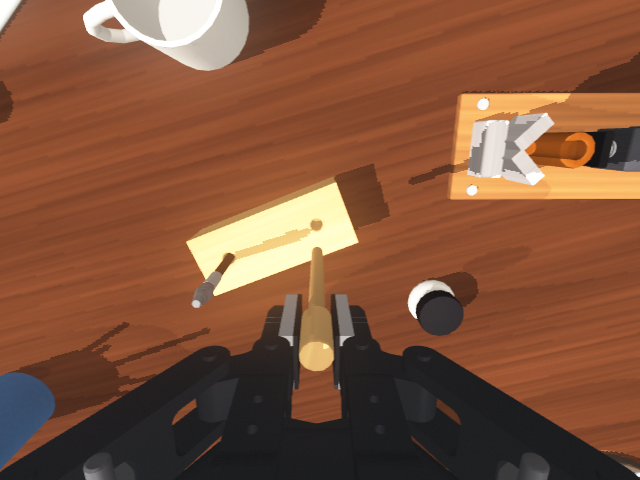

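The stick is held, with its foot at ≈(317,249), and the vial mouth is at ≈(577,149). I'm moving over the vial.

arm_command([
  {"grip":5,"roll":0,"translation":[16,50,0]},
  {"grip":5,"roll":0,"translation":[32,100,0]},
  {"grip":5,"roll":0,"translation":[48,150,0]},
  {"grip":5,"roll":0,"translation":[60,190,0]},
  {"grip":5,"roll":0,"translation":[65,203,0]},
])

```text
time: 6.28
tcp_pos: [0.5417, 0.0246, 0.2218]
ee_rot: [0.001, 0.991, -0.135, -0.0]
wrist_force: [-0.0, -0.0, 0.7]
finger_gap: 0.0135
gripper_force: 29.4
```

```bash
python3 -c "
from h import *
for i in range(5): d=camera('scene')
p=camera('top')
s=sense();d=camera('wrist');W,K=T(d,s),d['K'];c=camera('scene')
go([.541,.028,.106])
for q in('stick','vial','vial_mouth'):
  for r in boxes_of('wrist',q)[:2]: print(q,r['box'],r['score'])
x=s['tcp_pos']
print('mouth pred w',proj(K,W,[.5412,.0280,.084]),'foot',proj(K,W,[x[0],x[1],x[2]-.096]))
print('mouth pred s',proj(c['K'],T(c),[.5412,.0280,.084]),'foot',proj(c['K'],T(c),[x[0],x[1],x[2]-.096]))
o=np.zeros((600,800,3),np.uint8);o[:,:400]=cv2.resize(d['img'][100:400,220:420],(400,600));o[:,400:]=cv2.resize(c['img'][160:310,290:390],(400,600));cv2.imwrite('pics/w4.png',o[:,:,::-1])"
```

```text
t 6.67 tcp [0.5419 0.0297 0.2223] shift mm [ -0.4   1.9 116.3] tooly [-0.261 -0.965 -0.   ] toolz [-0.     0.001 -1.   ] gap 0.0131 F [ 0.42 -0.22 -1.07]
roll 0.001
stick [297.9, 245.7, 34.6, 122.4] 0.88
stick [360.8, 193.8, 214.7, 48.0] 0.36
vial [302.6, 201.7, 31.8, 44.3] 0.66
vial_mouth [297.5, 201.7, 35.3, 44.6] 0.89
mouth pred w [319.01320962 233.67137615] foot [316.43300497 248.89804582]
mouth pred s [347.79421748 247.59512985] foot [349.69837567 232.81270751]
```

View pics/w4.png

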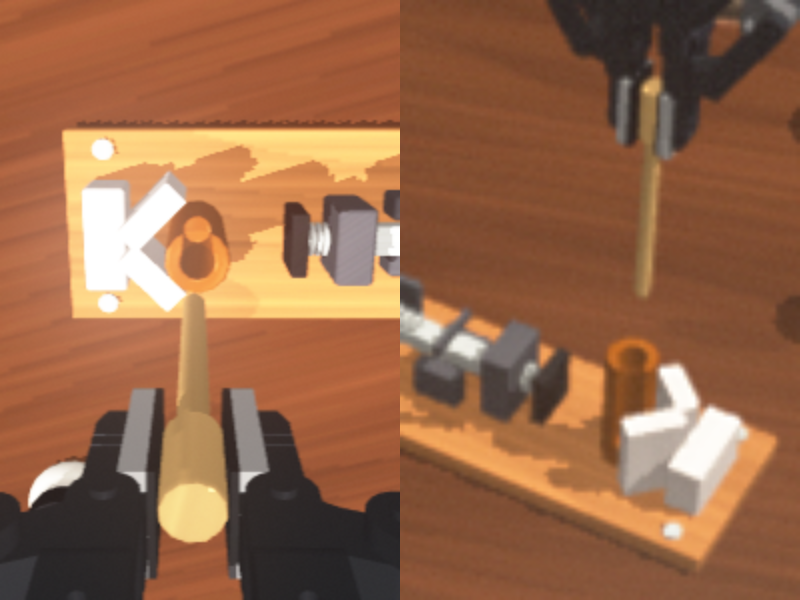

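The left crop shows the foot at wrist ≈(316.5,248.5) and the mouth centre at ≈(318.5,231). The right crop agrees, with the mouth ≈(348,249) below the foot ≈(351,233). That calls for a correction of about +1.5 mm in x and y, then going in gently.

arm_command([
  {"grip":5,"roll":0,"translation":[1.5,1.5,10]},
  {"grip":5,"roll":0,"translation":[1.5,1.5,25]},
  {"grip":5,"roll":0,"translation":[1.5,1.5,40]},
  {"grip":5,"roll":0,"translation":[1.5,1.5,52]},
  {"grip":5,"roll":0,"translation":[1.5,1.5,60]},
])

```text
time: 7.45
tcp_pos: [0.5427, 0.0262, 0.1612]
ee_rot: [0.0, 0.991, -0.133, -0.0]
wrist_force: [-0.1, 0.6, 0.6]
finger_gap: 0.013
gripper_force: 29.4
```

```bash
python3 -c "
from h import *
d=camera('scene')
s=sense();d=camera('wrist');c=camera('scene')
go([.541,.028,.115])
o=np.zeros((600,800,3),np.uint8);o[:,:400]=cv2.resize(d['img'][100:400,220:420],(400,600));o[:,400:]=cv2.resize(c['img'][160:310,290:390],(400,600));cv2.imwrite('pics/w5.png',o[:,:,::-1])"
```

```text
t 7.6 tcp [0.5429 0.0262 0.162 ] shift mm [-2.2 -1.2 47. ] tooly [-0.263 -0.965  0.   ] toolz [-0.001 -0.    -1.   ] gap 0.013 F [0.07 0.86 0.27]
roll -0.001
```

View pics/w5.png

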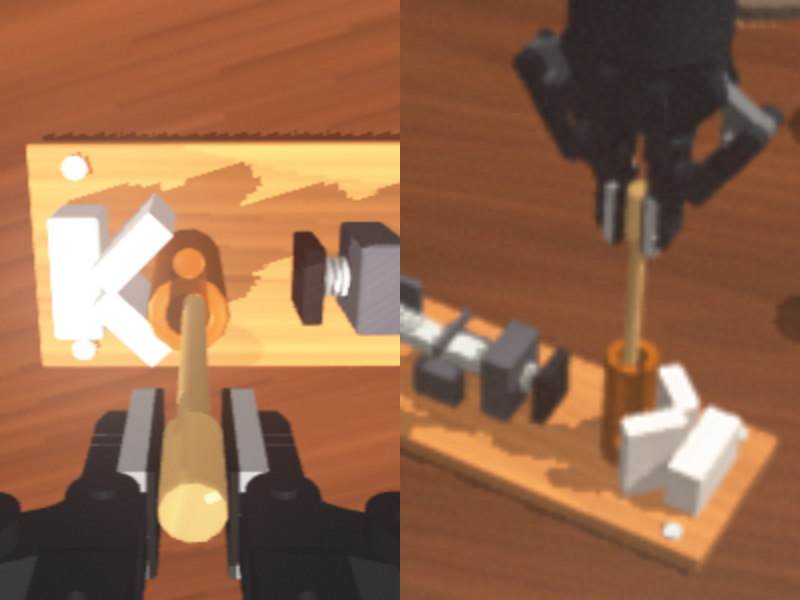

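The foot is inside the mouth in both views, slightly right of centre in the wrist view. I'm pushing it down.

arm_command([
  {"grip":5,"roll":0,"translation":[0,-1.5,10]},
  {"grip":5,"roll":0,"translation":[0,-1.5,22]},
  {"grip":5,"roll":0,"translation":[0,-1.5,34]},
  {"grip":5,"roll":0,"translation":[0,-1.5,42]},
  {"grip":5,"roll":0,"translation":[0,-1.5,44]},
])

```text
time: 8.22
tcp_pos: [0.543, 0.0276, 0.1175]
ee_rot: [0.0, 0.991, -0.133, -0.001]
wrist_force: [-0.2, -0.3, -0.3]
finger_gap: 0.0129
gripper_force: 29.4
```

arm_command([
  {"grip":5,"roll":0,"translation":[0,0,2]},
  {"grip":20,"roll":0,"translation":[0,0,2]},
  {"grip":40,"roll":0,"translation":[0,0,2]},
  {"grip":60,"roll":0,"translation":[0,0,2]},
  {"grip":60,"roll":0,"translation":[0,0,2]},
])

```text
time: 8.85
tcp_pos: [0.5435, 0.0277, 0.1164]
ee_rot: [-0.0, 0.991, -0.133, 0.0]
wrist_force: [-0.1, 0.3, -0.7]
finger_gap: 0.0601
gripper_force: 0.0
```

arm_command([
  {"grip":60,"roll":0,"translation":[0,0,0]},
  {"grip":60,"roll":0,"translation":[0,0,-20]},
  {"grip":60,"roll":0,"translation":[0,0,-50]},
  {"grip":60,"roll":0,"translation":[0,0,-90]},
  {"grip":60,"roll":0,"translation":[0,0,-110]},
])

```text
time: 9.48
tcp_pos: [0.5441, 0.0279, 0.2285]
ee_rot: [-0.0, 0.991, -0.133, 0.001]
wrist_force: [-0.7, 0.7, 0.0]
finger_gap: 0.0597
gripper_force: 0.0
```

```bash
python3 -c "
from h import *
d=camera('scene');d=camera('scene');p=camera('top')
K,M=d['K'],T(d)
print('top bar@.141',onz(p['K'],T(p),(366.9,276.9),.141),'scene',onz(K,M,(220+128/2.5,170+70/2.5),.141))
go([.487,-.13,.221])
c=d
cv2.imwrite('pics/w6.png',cv2.resize(c['img'][160:310,220:420],(800,600),interpolation=2)[:,:,::-1])"
```

```text
top bar@.141 [ 0.4938631  -0.15078236  0.141     ] scene [ 0.49409758 -0.1486063   0.141     ]
t 9.62 tcp [0.5439 0.0278 0.2271] shift mm [-13.4 167.2   6. ] tooly [-0.263 -0.965 -0.001] toolz [ 0.002  0.    -1.   ] gap 0.0602 F [ 0.29 -0.31  0.02]
roll -0.001
```

View pics/w6.png

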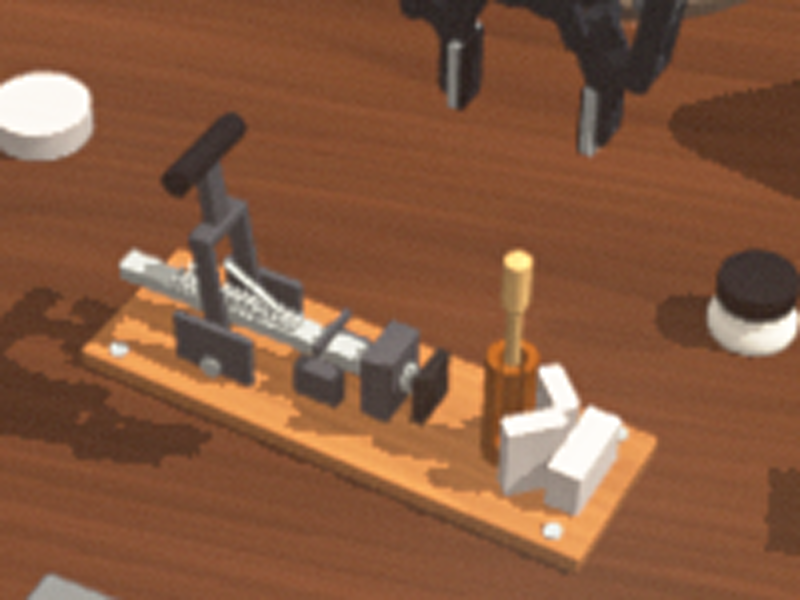

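The stick stands in the vial, fully seated and free (grip ≈(517,280) in the crop). The trigger bar is at ≈(204,153) in the crop, and both cameras put it near (0.494, −0.150). I'm going there.

arm_command([
  {"grip":60,"roll":0,"translation":[0,50,0]},
  {"grip":60,"roll":0,"translation":[-1,100,0]},
  {"grip":60,"roll":0,"translation":[-1.5,150,0]},
  {"grip":60,"roll":0,"translation":[-1.5,184,0]},
  {"grip":60,"roll":0,"translation":[-1.5,184,20]},
])

```text
time: 10.25
tcp_pos: [0.4927, -0.1531, 0.2058]
ee_rot: [0.001, 0.991, -0.135, 0.0]
wrist_force: [0.5, 0.1, -0.4]
finger_gap: 0.06
gripper_force: 0.0
```

```bash
python3 -c "
from h import *
for i in range(3): d=camera('wrist')
s=sense();d=camera('wrist');W,K=T(d,s),d['K']
go([.494,-.1497,.122])
for q in('trigger_bar','pad_face','vial'):
  for r in boxes_of('wrist',q)[:2]: print(q,r['box'],r['score'])
print(proj(K,W,[.494,-.1497,.141]))
cv2.imwrite('pics/w7.png',d['img'][:,:,::-1])"
```

```text
t 10.45 tcp [ 0.493  -0.1489  0.2056] shift mm [ 1.3  0.5 83.6] tooly [-0.263 -0.965 -0.   ] toolz [-0.002  0.001 -1.   ] gap 0.0598 F [ 0.51 -0.27 -0.96]
roll -0.001
trigger_bar [267.3, 197.1, 68.6, 108.6] 0.75
pad_face [152.6, 203.8, 24.7, 38.3] 0.83
vial [65.8, 201.2, 73.9, 48.2] 0.65
[316.35370506 261.41145641]
```

View pics/w7.png

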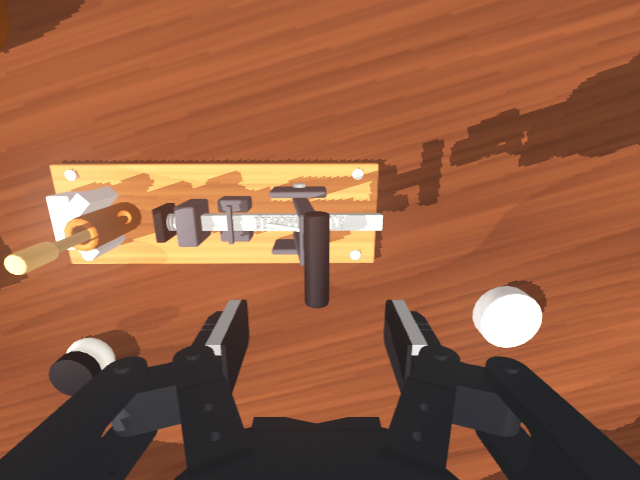

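The wrist view shows the bar centred between the fingers at ≈(316,260), right where predicted. The pad face is at ≈(157,223) and the vial mouth at ≈(86,233). I'm descending and pinching.

arm_command([
  {"grip":60,"roll":0,"translation":[1,0.5,25]},
  {"grip":60,"roll":0,"translation":[1,0.5,55]},
  {"grip":60,"roll":0,"translation":[1,0.5,75]},
  {"grip":60,"roll":0,"translation":[1,0.5,83]},
  {"grip":60,"roll":0,"translation":[1,0.5,83]},
])

```text
time: 11.22
tcp_pos: [0.4946, -0.15, 0.1235]
ee_rot: [-0.0, 0.991, -0.133, -0.0]
wrist_force: [0.1, 0.0, 0.3]
finger_gap: 0.0601
gripper_force: 0.0
```

arm_command([
  {"grip":5,"roll":0,"translation":[0,0,0]},
  {"grip":5,"roll":0,"translation":[0,0,0]},
  {"grip":5,"roll":0,"translation":[0,0,0]},
  {"grip":5,"roll":0,"translation":[0,0,0]},
  {"grip":5,"roll":0,"translation":[0,0,0]},
])

```text
time: 11.85
tcp_pos: [0.4948, -0.1503, 0.124]
ee_rot: [0.0, 0.991, -0.133, 0.001]
wrist_force: [-2.6, 0.1, 6.6]
finger_gap: 0.0146
gripper_force: 29.2
```

```bash
cat >> h.py <<'E'
def status(name=None):
    s=sense();d=camera('wrist');W,K=T(d,s),d['K']
    b=s["tcp_pos"][:2]-[.494,-.1497];u=np.array([.263,.965])
    print("t",round(s["time"],2),"bar along y mm",round(b@u*1e3,1),"x",round(b@[.965,-.263]*1e3,1),"z",s["tcp_pos"][2].round(4),"Fy",round(s["wrist_force"][:2]@u,2),"Fz",s["wrist_force"][2].round(2),"gap",round(s["finger_gap"],4))
    for q,z in(("pad",.053),("vial_mouth",.084)):
        for r in outline_of("wrist",q)[:1]:
            l,t,w,h=r["box"];p=[onz(K,W,(uu,t+h/2),z)[:2]-[.5412,.028] for uu in(l,l+w)]
            print(q,np.round(r["box"],1),round(r["score"],2),"left,right y rel vial0",[round(float(x@u)*1e3,1) for x in p])
    if name: cv2.imwrite(name,d["img"][:,:,::-1])
E
python3 -c "
from h import *
status()"
```

```text
t 11.85 bar along y mm -0.4 x 0.9 z 0.124 Fy -0.57 Fz 6.6 gap 0.0146
pad [ 97.6 232.5  35.1  47.1] 0.95 left,right y rel vial0 [-42.7, -65.4]
vial_mouth [  0.  223.7  89.8  79.2] 0.84 left,right y rel vial0 [-8.0, -58.1]
```

arm_command([
  {"grip":5,"roll":0,"translation":[0,-6,-0.6]},
  {"grip":5,"roll":0,"translation":[0,-12,-1]},
  {"grip":5,"roll":0,"translation":[0,-18,-1]},
  {"grip":5,"roll":0,"translation":[0,-24,-0.6]},
  {"grip":5,"roll":0,"translation":[0,-30,0]},
])

```text
time: 12.62
tcp_pos: [0.5023, -0.1226, 0.1237]
ee_rot: [0.001, 0.991, -0.133, 0.0]
wrist_force: [-2.6, -5.8, 7.3]
finger_gap: 0.0148
gripper_force: 30.9
```

```bash
python3 -c "
from h import *
d=camera('scene')
status('pics/w8.png')"
```

```text
t 12.68 bar along y mm 29.4 x 0.9 z 0.1237 Fy -4.08 Fz 4.9 gap 0.0145
pad [132.7 227.7  31.4  55. ] 0.81 left,right y rel vial0 [-36.0, -56.2]
vial_mouth [ 16.5 229.3 110.4  71.4] 0.95 left,right y rel vial0 [12.5, -49.0]
```

View pics/w8.png

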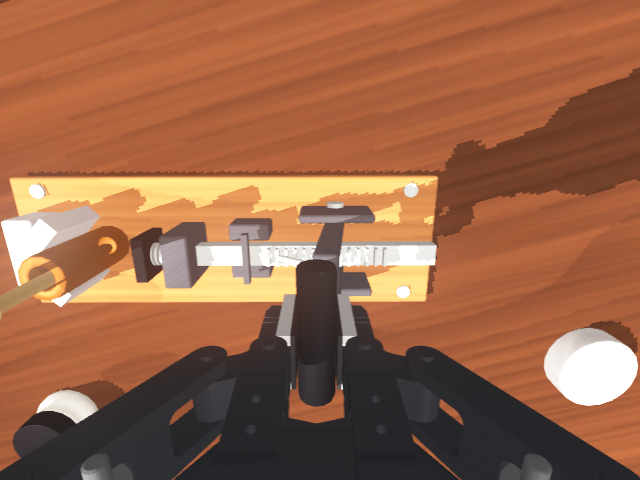

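Pad and vial are clearly visible, with the pad's left face ≈(132,255) and about 20 mm still to the vial ≈(110,245). That stroke advanced the jaw about 6 mm. I'll return and pump again.

arm_command([
  {"grip":5,"roll":0,"translation":[0,8,-0.6]},
  {"grip":5,"roll":0,"translation":[0,16,-1]},
  {"grip":5,"roll":0,"translation":[0,24,-0.6]},
  {"grip":5,"roll":0,"translation":[0,30,0]},
  {"grip":5,"roll":0,"translation":[0,30,0]},
])

```text
time: 13.45
tcp_pos: [0.4947, -0.1503, 0.1236]
ee_rot: [-0.0, 0.991, -0.133, 0.0]
wrist_force: [0.1, 1.2, 5.2]
finger_gap: 0.0147
gripper_force: 30.6
```

```bash
python3 -c "
from h import *
status()"
```

```text
t 13.45 bar along y mm -0.4 x 0.8 z 0.1236 Fy 1.16 Fz 5.22 gap 0.0147
pad [ 83.4 231.5  38.3  50. ] 0.64 left,right y rel vial0 [-33.6, -58.4]
vial_mouth [  0.  225.5  83.3  76.8] 0.69 left,right y rel vial0 [-8.1, -54.5]
```

arm_command([
  {"grip":5,"roll":0,"translation":[0,-6,-0.6]},
  {"grip":5,"roll":0,"translation":[0,-12,-1]},
  {"grip":5,"roll":0,"translation":[0,-18,-1]},
  {"grip":5,"roll":0,"translation":[0,-24,-0.6]},
  {"grip":5,"roll":0,"translation":[0,-30,0]},
])

```text
time: 14.22
tcp_pos: [0.5021, -0.1227, 0.1235]
ee_rot: [0.001, 0.991, -0.133, 0.0]
wrist_force: [-1.5, -4.7, 6.3]
finger_gap: 0.0146
gripper_force: 31.2
```

```bash
python3 -c "
from h import *
camera('top')
status()"
```

```text
t 14.28 bar along y mm 29.3 x 0.7 z 0.1235 Fy -2.67 Fz 4.74 gap 0.015
pad [121.9 228.   30.2  53.8] 0.85 left,right y rel vial0 [-29.3, -48.8]
vial_mouth [ 15.8 226.7 108.1  77.6] 0.79 left,right y rel vial0 [12.6, -47.5]
```

arm_command([
  {"grip":5,"roll":0,"translation":[0,8,-0.6]},
  {"grip":5,"roll":0,"translation":[0,16,-1]},
  {"grip":5,"roll":0,"translation":[0,24,-0.6]},
  {"grip":5,"roll":0,"translation":[0,30.5,0]},
  {"grip":5,"roll":0,"translation":[0,30.5,0]},
])

```text
time: 15.05
tcp_pos: [0.4945, -0.1502, 0.1233]
ee_rot: [-0.001, 0.991, -0.133, 0.0]
wrist_force: [2.7, 2.2, 1.6]
finger_gap: 0.0148
gripper_force: 30.7
```

arm_command([
  {"grip":5,"roll":0,"translation":[0,-6,-0.6]},
  {"grip":5,"roll":0,"translation":[0,-12,-1]},
  {"grip":5,"roll":0,"translation":[0,-18,-1]},
  {"grip":5,"roll":0,"translation":[0,-24,-0.6]},
  {"grip":5,"roll":0,"translation":[0,-31,0]},
])

```text
time: 15.68
tcp_pos: [0.5019, -0.1225, 0.1234]
ee_rot: [0.001, 0.991, -0.133, -0.0]
wrist_force: [-2.4, -6.0, 7.1]
finger_gap: 0.0149
gripper_force: 31.4
```

```bash
python3 -c "
from h import *
camera('top')
status()"
```

```text
t 15.72 bar along y mm 29.7 x 0.4 z 0.1235 Fy -3.97 Fz 4.13 gap 0.0146
pad [103.  230.8  34.4  52.3] 0.73 left,right y rel vial0 [-16.6, -38.8]
vial_mouth [ 17.1 227.  100.1  74.2] 0.55 left,right y rel vial0 [11.9, -43.7]
```

arm_command([
  {"grip":5,"roll":0,"translation":[0,8,-0.6]},
  {"grip":5,"roll":0,"translation":[0,16,-1]},
  {"grip":5,"roll":0,"translation":[0,24,-0.6]},
  {"grip":5,"roll":0,"translation":[0,31,0]},
  {"grip":5,"roll":0,"translation":[0,31,0]},
])

```text
time: 16.5
tcp_pos: [0.4943, -0.1503, 0.1234]
ee_rot: [-0.0, 0.991, -0.133, 0.0]
wrist_force: [1.6, 2.7, 4.5]
finger_gap: 0.015
gripper_force: 31.0
```

```bash
cat >> h.py <<'E'
def avg(n=8):
    u=np.array([.263,.965]);F=[];B=[]
    for i in range(n):
        s=sense();F.append(s["wrist_force"]);B.append(s["tcp_pos"][:2]);camera("top" if i%2 else "scene")
    F=np.mean(F,0);print("avg Fy",round(F[:2]@u,2),"Fz",F[2].round(2),"bar",round((np.mean(B,0)-[.494,-.1497])@u*1e3,1))
    status()
E
python3 -c "
from h import *
avg(6)"
```

```text
avg Fy 3.16 Fz 4.23 bar -0.6
t 16.8 bar along y mm -0.6 x 0.5 z 0.1234 Fy 3.86 Fz 5.09 gap 0.015
pad [ 54.  230.5  39.8  50.8] 0.56 left,right y rel vial0 [-15.1, -40.8]
```

arm_command([
  {"grip":5,"roll":0,"translation":[0,-2,-0.3]},
  {"grip":5,"roll":0,"translation":[0,-4,-0.5]},
  {"grip":5,"roll":0,"translation":[0,-6,-0.7]},
  {"grip":5,"roll":0,"translation":[0,-8,-0.9]},
  {"grip":5,"roll":0,"translation":[0,-10,-1]},
])

```text
time: 17.58
tcp_pos: [0.4964, -0.1423, 0.1243]
ee_rot: [0.001, 0.991, -0.133, -0.0]
wrist_force: [-0.8, -6.6, 4.8]
finger_gap: 0.0147
gripper_force: 31.0
```

```bash
python3 -c "
from h import *
avg(6)"
```

```text
avg Fy -5.63 Fz 4.16 bar 7.9
t 17.88 bar along y mm 7.8 x 0.4 z 0.1243 Fy -5.65 Fz 2.84 gap 0.0148
pad [ 65.1 229.2  37.6  52.8] 0.79 left,right y rel vial0 [-13.5, -37.8]
vial_mouth [  1.3 223.8  83.6  77.4] 0.87 left,right y rel vial0 [-0.6, -47.2]
```

arm_command([
  {"grip":5,"roll":0,"translation":[0,-1,0]},
  {"grip":5,"roll":0,"translation":[0,-2,0]},
  {"grip":5,"roll":0,"translation":[0,-3,0]},
  {"grip":5,"roll":0,"translation":[0,-3,0]},
])

```text
time: 18.52
tcp_pos: [0.4972, -0.1396, 0.1246]
ee_rot: [0.001, 0.991, -0.133, -0.0]
wrist_force: [-1.5, -5.9, 7.8]
finger_gap: 0.015
gripper_force: 31.2
```

```bash
python3 -c "
from h import *
avg(8)
for c in('scene','top'):
  d=camera(c)
  cv2.imwrite('pics/%s9.png'%c,d['img'][:,:,::-1])
  a=cv2.imread('pics/%s0.png'%c)[:,:,::-1]
  for q in('vial','stick','pad'):
    for r in boxes_of(c,q)[:2]:print(c,q,np.round(r['box'],1),round(r['score'],2))
  # orange vial pixels before/after
  for im in(a,d['img']):
    t=(slice(255,275),slice(325,365)) if c=='scene' else (slice(242,268),slice(262,300))
    p=im[t].astype(int);m=(p[...,0]-p[...,2]>70)&(p[...,1]<100);yx=np.argwhere(m);print(c,len(yx),yx.mean(0)[::-1] if len(yx) else '')
"
```

```text
avg Fy -6.18 Fz 7.58 bar 10.6
t 18.93 bar along y mm 10.6 x 0.5 z 0.1246 Fy -5.35 Fz 7.5 gap 0.015
pad [ 66.1 226.3  42.5  57.1] 0.77 left,right y rel vial0 [-11.4, -38.9]
vial_mouth [  0.  172.6 411.4 233.5] 0.61 left,right y rel vial0 [7.4, -227.8]
scene vial [340.4 243.7  14.4  33.8] 0.66
scene pad [ 83.  194.5  64.7  92.5] 0.2
scene 159 [20.08176101  6.64779874]
scene 133 [20.93233083  7.08270677]
top vial [305.7 124.2  70.7  54.2] 0.67
top vial [276.  248.6   7.6  11.9] 0.46
top stick [274.1 252.    8.6   6.3] 0.39
top pad [126.9 246.2  77.   35.5] 0.45
top 266 [24.05263158 13.05639098]
top 34 [21.76470588 15.94117647]
```

```bash
cat >> h.py <<'E'
def track():
    c=camera("scene");K,M=c["K"],T(c);im=cv2.resize(c["img"][160:310,220:420],(800,600),interpolation=2).astype(np.float32)
    ref=cv2.imread("pics/w6.png")[:,:,::-1].astype(np.float32);u=np.array([.263,.965,0])
    g=lambda p:cv2.GaussianBlur(p,(0,0),2)
    im,ref=g(im),g(ref);out={}
    for n,(x0,y0,x1,y1),p,z in(("vial",(484,338,541,400),[.541,.028],.075),("jaw",(364,322,420,372),[.52,-.05],.057),("pad",(412,352,450,400),[.526,-.018],.045),("Vstop",(545,405,622,515),[.56,.07],.05)):
        P=np.array([*p,z]);d=(proj(K,M,P+u*.001)-proj(K,M,P))*4
        t=np.arange(-6,50,.1);T0=ref[y0:y1,x0:x1];e=[]
        for a in t:
            A=np.float32([[1,0,x0+a*d[0]],[0,1,y0+a*d[1]]]);e.append(np.abs(cv2.warpAffine(im,A,(x1-x0,y1-y0),flags=cv2.INTER_LINEAR|cv2.WARP_INVERSE_MAP)-T0).mean())
        i=int(np.argmin(e));out[n]=(round(float(t[i]),1),round(float(e[i]),1))
    print(out);return c
E
python3 -c "
from h import *
track();track()"
```

```text
{'vial': (0.4, 3.7), 'jaw': (29.9, 8.8), 'pad': (29.7, 10.7), 'Vstop': (-0.0, 1.2)}
{'vial': (0.4, 3.8), 'jaw': (30.0, 8.8), 'pad': (29.7, 10.5), 'Vstop': (-0.0, 1.2)}
```

arm_command([
  {"grip":5,"roll":0,"translation":[0,-2,0]},
  {"grip":5,"roll":0,"translation":[0,-4,0]},
  {"grip":5,"roll":0,"translation":[0,-6,0]},
  {"grip":5,"roll":0,"translation":[0,-7,0]},
  {"grip":5,"roll":0,"translation":[0,-7,0]},
])

```text
time: 20.2
tcp_pos: [0.4991, -0.1325, 0.1245]
ee_rot: [0.001, 0.991, -0.133, -0.0]
wrist_force: [-0.9, -6.2, 6.2]
finger_gap: 0.0149
gripper_force: 31.3
```

```bash
python3 -c "
from h import *
avg(4);track()"
```

```text
avg Fy -5.76 Fz 5.97 bar 17.9
t 20.4 bar along y mm 17.9 x 0.4 z 0.1245 Fy -6.06 Fz 6.28 gap 0.0148
pad [ 73.4 224.5  39.8  57.4] 0.66 left,right y rel vial0 [-9.1, -34.8]
vial_mouth [265.1 219.9  74.2 186.1] 0.64 left,right y rel vial0 [-136.1, -179.5]
{'vial': (3.2, 5.5), 'jaw': (32.9, 8.3), 'pad': (32.8, 10.5), 'Vstop': (-0.0, 1.2)}
```

arm_command([
  {"grip":5,"roll":0,"translation":[0,-2,0]},
  {"grip":5,"roll":0,"translation":[0,-4,0.2]},
  {"grip":5,"roll":0,"translation":[0,-6,0.4]},
  {"grip":5,"roll":0,"translation":[0,-6,0.4]},
])

```text
time: 21.1
tcp_pos: [0.5007, -0.1267, 0.1241]
ee_rot: [0.001, 0.991, -0.133, -0.0]
wrist_force: [-1.3, -5.7, 7.4]
finger_gap: 0.0148
gripper_force: 31.5
```

```bash
python3 -c "
from h import *
avg(4);track()"
```

```text
avg Fy -6.0 Fz 7.03 bar 23.9
t 21.3 bar along y mm 23.8 x 0.4 z 0.1241 Fy -5.11 Fz 6.63 gap 0.0149
pad [ 79.3 228.6  36.2  51.4] 0.65 left,right y rel vial0 [-7.0, -30.4]
vial_mouth [  0.  226.8  98.   75. ] 0.97 left,right y rel vial0 [16.2, -38.4]
{'vial': (5.8, 7.3), 'jaw': (35.7, 8.7), 'pad': (35.1, 11.9), 'Vstop': (-0.0, 1.2)}
```

arm_command([
  {"grip":5,"roll":0,"translation":[0,-2,0.2]},
  {"grip":5,"roll":0,"translation":[0,-4,0.4]},
  {"grip":5,"roll":0,"translation":[0,-6,0.6]},
  {"grip":5,"roll":0,"translation":[0,-6,0.6]},
])

```text
time: 22.0
tcp_pos: [0.5021, -0.1212, 0.1232]
ee_rot: [0.001, 0.991, -0.133, -0.0]
wrist_force: [-0.4, -7.0, 4.0]
finger_gap: 0.0149
gripper_force: 31.5
```

```bash
python3 -c "
from h import *
avg(4);track()"
```

```text
avg Fy -6.38 Fz 3.94 bar 29.6
t 22.2 bar along y mm 29.6 x 0.3 z 0.1232 Fy -6.28 Fz 4.39 gap 0.0146
pad [ 86.6 225.6  36.   54.2] 0.88 left,right y rel vial0 [-6.9, -30.0]
vial_mouth [  3.  226.5 101.5  75.2] 0.84 left,right y rel vial0 [19.3, -36.9]
{'vial': (6.6, 8.2), 'jaw': (37.7, 9.5), 'pad': (36.3, 13.3), 'Vstop': (-0.0, 0.9)}
```

arm_command([
  {"grip":5,"roll":0,"translation":[0,8,-0.6]},
  {"grip":5,"roll":0,"translation":[0,16,-1]},
  {"grip":5,"roll":0,"translation":[0,24,-0.6]},
  {"grip":5,"roll":0,"translation":[0,31.8,0]},
  {"grip":5,"roll":0,"translation":[0,31.8,0]},
])

```text
time: 23.02
tcp_pos: [0.4943, -0.1502, 0.1233]
ee_rot: [-0.0, 0.991, -0.133, 0.0]
wrist_force: [0.2, 2.3, 3.4]
finger_gap: 0.0146
gripper_force: 31.1
```

```bash
python3 -c "
from h import *
avg(4);track()"
```

```text
avg Fy 2.71 Fz 4.53 bar -0.4
t 23.23 bar along y mm -0.4 x 0.4 z 0.1234 Fy 2.78 Fz 4.84 gap 0.0149
pad [ 41.2 228.   39.9  53. ] 0.95 left,right y rel vial0 [-6.9, -32.6]
vial_mouth [  0.  227.1  63.1  69.4] 0.87 left,right y rel vial0 [-8.8, -43.8]
{'vial': (6.6, 7.7), 'jaw': (37.2, 8.8), 'pad': (36.1, 13.1), 'Vstop': (-0.0, 1.4)}
```

arm_command([
  {"grip":5,"roll":0,"translation":[0,-2,-0.3]},
  {"grip":5,"roll":0,"translation":[0,-4,-0.5]},
  {"grip":5,"roll":0,"translation":[0,-6,-0.7]},
  {"grip":5,"roll":0,"translation":[0,-6,-0.7]},
])

```text
time: 23.92
tcp_pos: [0.4957, -0.1452, 0.1239]
ee_rot: [0.0, 0.991, -0.133, -0.0]
wrist_force: [-1.0, -3.0, 2.3]
finger_gap: 0.0146
gripper_force: 31.1
```

```bash
python3 -c "
from h import *
avg(4);track()"
```

```text
avg Fy -3.65 Fz 2.83 bar 4.8
t 24.12 bar along y mm 4.9 x 0.4 z 0.124 Fy -4.35 Fz 3.64 gap 0.0151
pad [ 48.2 228.2  41.8  53.9] 0.65 left,right y rel vial0 [-5.6, -32.6]
vial_mouth [  0.  227.1  69.4  72.7] 0.95 left,right y rel vial0 [-2.7, -41.4]
{'vial': (6.4, 7.1), 'jaw': (37.1, 9.3), 'pad': (36.1, 12.9), 'Vstop': (-0.0, 1.5)}
```

arm_command([
  {"grip":5,"roll":0,"translation":[0,-2,-0.2]},
  {"grip":5,"roll":0,"translation":[0,-4,-0.3]},
  {"grip":5,"roll":0,"translation":[0,-5,-0.3]},
  {"grip":5,"roll":0,"translation":[0,-5,-0.3]},
])

```text
time: 24.82
tcp_pos: [0.4972, -0.1398, 0.1246]
ee_rot: [0.0, 0.991, -0.133, -0.0]
wrist_force: [-2.1, -4.4, 5.5]
finger_gap: 0.015
gripper_force: 31.2
```

```bash
python3 -c "
from h import *
avg(6);track()"
```

```text
avg Fy -4.46 Fz 6.03 bar 10.4
t 25.12 bar along y mm 10.4 x 0.5 z 0.1246 Fy -5.31 Fz 6.3 gap 0.015
pad [ 58.4 228.8  40.2  53.6] 0.9 left,right y rel vial0 [-6.1, -32.2]
vial_mouth [  0.  230.1  76.9  72.1] 0.59 left,right y rel vial0 [3.8, -39.3]
{'vial': (6.6, 7.3), 'jaw': (37.1, 9.2), 'pad': (36.1, 13.1), 'Vstop': (-0.0, 1.5)}
```

arm_command([
  {"grip":5,"roll":0,"translation":[0,-2,0]},
  {"grip":5,"roll":0,"translation":[0,-4,0]},
  {"grip":5,"roll":0,"translation":[0,-6,0]},
  {"grip":5,"roll":0,"translation":[0,-7,0]},
  {"grip":5,"roll":0,"translation":[0,-7,0]},
])

```text
time: 25.95
tcp_pos: [0.4988, -0.1337, 0.1246]
ee_rot: [0.0, 0.991, -0.133, -0.0]
wrist_force: [-3.0, -6.4, 7.8]
finger_gap: 0.015
gripper_force: 31.4
```

```bash
python3 -c "
from h import *
avg(6);track()"
```

```text
avg Fy -6.95 Fz 7.28 bar 16.7
t 26.25 bar along y mm 16.6 x 0.5 z 0.1246 Fy -7.07 Fz 6.68 gap 0.0148
pad [ 66.8 228.9  39.8  52.7] 0.85 left,right y rel vial0 [-5.6, -31.4]
vial_mouth [  0.  226.9  88.1  75.4] 0.7 left,right y rel vial0 [9.6, -39.7]
{'vial': (6.6, 8.1), 'jaw': (37.6, 9.4), 'pad': (36.3, 13.2), 'Vstop': (-0.0, 1.2)}
```

Engaged now (jaw +0.5 mm, force up). About 2.7 mm of jaw is left, or about 6 mm at the bar plus compliance.

arm_command([
  {"grip":5,"roll":0,"translation":[0,-1,0]},
  {"grip":5,"roll":0,"translation":[0,-2,0]},
  {"grip":5,"roll":0,"translation":[0,-3,0]},
  {"grip":5,"roll":0,"translation":[0,-4.5,0.2]},
  {"grip":5,"roll":0,"translation":[0,-4.5,0.2]},
])

```text
time: 27.08
tcp_pos: [0.5, -0.1295, 0.1244]
ee_rot: [0.001, 0.991, -0.133, -0.0]
wrist_force: [-3.1, -7.2, 7.4]
finger_gap: 0.0147
gripper_force: 31.5
```

```bash
python3 -c "
from h import *
avg(6);track()"
```

```text
avg Fy -7.82 Fz 7.73 bar 21.0
t 27.38 bar along y mm 21.0 x 0.5 z 0.1245 Fy -7.84 Fz 8.11 gap 0.0148
pad [ 75.5 230.2  35.   49. ] 0.95 left,right y rel vial0 [-7.1, -29.7]
vial_mouth [  0.  226.   94.8  77.7] 0.68 left,right y rel vial0 [13.8, -39.1]
{'vial': (6.6, 7.2), 'jaw': (39.4, 10.6), 'pad': (36.4, 16.2), 'Vstop': (-0.0, 1.2)}
```

arm_command([
  {"grip":5,"roll":0,"translation":[0,-1,0]},
  {"grip":5,"roll":0,"translation":[0,-2,0.1]},
  {"grip":5,"roll":0,"translation":[0,-2,0.1]},
  {"grip":5,"roll":0,"translation":[0,-2,0.1]},
])

```text
time: 28.08
tcp_pos: [0.5004, -0.1281, 0.1244]
ee_rot: [0.001, 0.991, -0.133, -0.0]
wrist_force: [-4.2, -7.7, 8.5]
finger_gap: 0.0147
gripper_force: 31.6
```

```bash
python3 -c "
from h import *
avg(6);track();c=camera('scene')
for r in boxes_of('scene','stick')[:1]+boxes_of('scene','vial')[:1]:print(r)"
```

```text
avg Fy -9.03 Fz 8.62 bar 22.5
t 28.38 bar along y mm 22.5 x 0.5 z 0.1244 Fy -8.63 Fz 8.15 gap 0.015
pad [ 74.4 227.4  36.2  53.1] 0.83 left,right y rel vial0 [-5.1, -28.5]
vial_mouth [  0.  226.4  96.9  77.6] 0.96 left,right y rel vial0 [15.2, -38.8]
{'vial': (6.7, 7.9), 'jaw': (39.7, 11.1), 'pad': (36.3, 16.5), 'Vstop': (-0.0, 1.2)}
{'box': [350.0, 223.7, 3.8, 24.5], 'score': 0.46}
{'box': [342.4, 245.9, 15.6, 28.2], 'score': 0.71}
```

```bash
python3 -c "
from station import *
print(job_done())"
```

```text
the job is handed in; nothing more can be done
None
```

The job is handed in: the stick stands released in the vial, and the vial is pressed home in the V stop with an estimated 9 N, with the trigger still held (the judge returned no verdict). I viewed 12 pictures, two over the limit of 10.

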